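# Seat a solder-paste stencil on its locating pins

### The arm

A 6-joint arm with a two-finger parallel gripper is mounted at the origin on the work surface. World frame = base frame: x ahead of the robot, y to its left, z up, the work surface at z = 0. Lengths are in m, angles in degrees, forces in N, time in s.
With the tool pointing down it reaches from about 0.4 to 0.825 m from the base axis. Payload 7 kg.
Tool frame: the origin (TCP) lies at the very end of the fingers, on their centre line; the grasp point (between the pads) lies 19 mm behind it (r.hold_point_z is the distance from the TCP to the grasp point, in m); x points along the fingers, y is the direction in which the jaws open and shut, and the axes are right-handed (so a half turn about x gives the same grasp; the last joint's range is limited). The gripper opens to 88 mm and grips with 3 to 60 N. Pads are 19 mm wide; open, the fingers measure 130 mm over their backs; the gripper's body (78 mm by 193 mm) begins 47 mm behind the grasp point.
Start: joints at [86.408, 20.546, 0.682, 0, -70.136, -16.507], TCP at [0.232, 0.634, 0.191] pointing down, gripper open.
Joint ranges: [-176.03, 176.03], [-82.01, 121.73], [-58.28, 71.71], [-173.87, 95.51], [-174.79, -0.11], [-173.66, 173.66]. Speed limits (degrees/s): [136.94, 136.94, 172.46, 180, 180, 180].

### API

Orientations are given as [roll, pitch, yaw] about the fixed x, y, z axes, in that order (R = Rz(yaw) Ry(pitch) Rx(roll)).
In Python, from plant import r gives the robot as it stands. The module is installed in compiled form; this text tells all that it offers.
- The arm moves only by the shell command python3 -m creep 'ROWS' [FORCE]. ROWS is JSON, a list of rows, each a list of 7 numbers: the turn, a rotation vector about the tool's x, y, z in rad, then the shift along the tool's x, y, z in cm, then the opening in per cent of the stroke, from 0 (shut) to 100 (fully open). In form: [[rx, ry, rz, x, y, z, fingers], ...]. A call has 1 to 8 rows; each row shifts and turns the commanded pose from where the row before left it, along the tool's axes as they then stand; what a row does not reach is not made up. A row lasts 1/10 s, in which the tool goes at most 50 mm and 8.59 degrees, less where a joint would pass 70% of its speed; a pose out of reach is approached as far as the arm can. A call is refused whole if a number of a shift passes 5 or a number of a turn 0.15, either way. A call with a gripper value outside its range is refused whole. The fingers move at their own pace and stop on an object; FORCE is the grip in N (left out, the last holds). Time passes only in rows, so rows that do not move let the fingers close. It gives the time, the measured TCP pose, the force and the opening at its end, in the units of the state.
- r.get_state(): the state, without advancing time (a new reading comes with each control period).
- r.capture(name): name is "scene" or "top" or "wrist"; returns (picture, depth): 480x640x3 uint8, blue, green, red; 480x640 float32, m along the optical axis (not along the pixel's ray), 0 where there is no reading.
- r.camera_info(name): a dict with "fovy" (degrees; the focal length in pixels is half the picture's height over the tangent of half this angle, whatever the lens; pixels are square), "cx", "cy" (the principal point, pixels), "camera_from_world" (4x4, takes a point from world to camera coordinates). Camera axes: x right, y down, z forward; pixel columns grow to the right and rows downward; lengths in m; the calibration is good to about 2 mm. A picture is of the moment at which its call begins: read the wrist's pose just before it. camera_info takes no time and is no camera call; for the wrist camera it gives the pose at the moment of the call.
- r.close_job(): hands the job in, once; it reports no verdict.
Trained networks look in the newest picture that a camera, given by its name, has taken for a name from the list of things; names that differ only in an ending like _2 or _b are one class to them, and where a whole thing is asked for, a point or a joint stands for the part that bears it (a point fixed in the world has none). Each returns a list of dicts, best first, with "score" (0 to 1); they miss things now and then, are a little off and sometimes report something else, mostly with a low value. They report only what shows in the picture. A call takes as long as a camera call. They do not tell look-alikes from the thing itself.
- r.look_for(query, camera): "rect" ([left, top, right, bottom] in pixels, round what is visible of it).
- r.masks_of(query, camera): "pixels" (480x640 bool, what is visible of it) and "rect" ([left, top, right, bottom] in pixels, round what is visible of it).
The state is a dict: "time_s": time; "joints": joint angles; "qd": joint speeds; "joint_torque": joint torques, N m; "tcp_pos": TCP position; "eef_rot": TCP orientation; "contact_force": force on the tool from outside, world axes, zero at the start; "moment": the same for the moment, N m; "gripper_width": finger opening in m.
Only numpy, scipy, OpenCV 4.12 (cv2) and the standard library are available. Lean on these libraries where they do the work, as an engineer would, in place of code of your own. Each camera call takes 0.05 s, during which the arm holds its last target. There are 200 camera calls.

### The job

The framed solder-paste stencil was laid carelessly on the printing jig and is propped on the jig's two locating pins. With a fingertip, nudge the frame sideways, without lifting it, until its two holes drop over the pins and it lies flat on the jig; then push the knob of the swivel keeper round to its stop, so that the keeper lies across the frame. Leave the other things on the bench where they are.

Things in the scene. Friction and masses are not known exactly. Their poses are not given: they have to be found in the camera images.
- jig: Printing jig, fixed to the bench: black block 126 (x) x 166 (y) mm centred on the origin, flat top 25 mm above the bench (origin at bench level). A lug of the same height juts out on the -y side (x 20 to 95, y -83 to -145 mm) and carries the keeper. x points towards the pins, roughly away from the robot; z up.
- stencil: Loose stencil, 0.3 to 0.5 kg: aluminium frame 150 (x) x 190 (y) x 8 mm, origin mid-underside, z up; steel foil in its 80 x 130 mm window. Seated, it has the jig's x, y and yaw, 25 mm up, and overhangs the block 12 mm all round (finger room, except at the lug). Starts 6 to 15 mm towards the jig's -x, up to 9 mm off in y, turned up to 0.09 rad. Slides at 3 to 7 N; the pins stop it once it drops.
- pin_round (a point): Tip of the steel pin for the round hole, at (50, 50) mm in the jig's frame, 35 mm above the bench. Both pins are upright, 8 mm thick and 10 mm tall, the last 4 mm tapering to a 3.6 mm nose. At the start the stencil's far bar rests on both noses and its near part on the block's near edge (tilt 0.09 rad).
- pin_slot (a point): Tip of the like pin that takes the slot, at (50, -50) mm in the jig's frame, 35 mm above the bench.
- hole_round (a point): Centre, at the underside, of the stencil's 10 mm round hole: (50, 50) mm in the stencil's frame, in its far bar. The stencil drops by itself when both holes are within about 2 mm of their pins.
- hole_slot (a point): Centre, at the underside, of the stencil's slot, 10 (x) x 16 (y) mm, at (50, -50) mm in the stencil's frame.
- keeper_pivot (a point): Pivot axis of the keeper (vertical) on the jig's lug, at (45, -125) mm in the jig's frame, at the keeper's underside, 35 mm above the bench.
- keeper_knob (a point): Centre of the top of the keeper's red knob, 60 mm above the bench: upright, 12 mm thick, 20 mm tall, on the keeper 45 mm from its pivot. The keeper is a flat steel bar 14 mm wide, 5 mm thick, reaching 55 mm from the pivot, its underside 2 mm above a seated frame.
- keeper (a joint): Angle of the keeper in rad: 0 with the bar along the jig's +x (open, beside the frame), growing counter-clockwise seen from above, to 1.57 at its stop, where the bar lies along +y across the frame. It starts between -0.6 and 0 and stays where it is left; the knob yields to about 1 N.
- paste_jar: Bystander: closed paste jar, 52 mm across, 55 mm tall, left of the jig.
- squeegee: Bystander: small blue-backed steel squeegee, 75 mm long, 22 mm tall, left of the jig.
- tweezers: Bystander: tweezers 125 mm long lying right of the jig.
- screwdriver: Bystander: screwdriver 150 mm long lying right of the jig.
- solder_reel: Bystander: reel of solder, 54 mm across, 43 mm tall.
- flux_bottle: Bystander: dark bottle 44 mm across, 120 mm tall.
- parts_tray: Bystander: red parts tray 100 x 140 x 22 mm.
Not all that is in view belongs to the job. Of the things that look like the stencil, the smallest one is meant.

How it is judged:
By the outcome, as a careful person would: the job done as asked, in the order asked, and still so for the second after the job is handed in, with the robot touching nothing.
It also fails if it takes over 72 s, if anything falls off the work surface, if the arm or the gripper's body presses on something with over 40 N, if the wrist force passes 120 N, or if a joint passes its speed limit or range.

## Working session

There is one attempt and no reset: what is moved stays moved. The work goes in short steps, Python scripts to look and compute and a shell command to move; the robot and the scene stay as the last step left them, time stands still between calls to the robot, and variables do not carry over. Pictures are saved under pics/ and viewed, about 8 in all and at most 12, crops included, and the job is handed in when it is done.

```bash
mkdir -p pics; cat > h.py <<'E'
import numpy as np, cv2
from plant import r
def cam(n):
    i=r.camera_info(n); f=240/np.tan(np.radians(i['fovy'])/2); return f,i['cx'],i['cy'],np.array(i['camera_from_world'])
def pts(n,d):
    f,cx,cy,T=cam(n); v,u=np.mgrid[:480,:640]
    P=np.stack([(u-cx)/f*d,(v-cy)/f*d,d],-1); return (P-T[:3,3])@T[:3,:3]
def proj(n,p):
    f,cx,cy,T=cam(n); c=np.atleast_2d(p)@T[:3,:3].T+T[:3,3]; return np.c_[cx+f*c[:,0]/c[:,2],cy+f*c[:,1]/c[:,2]]
E
python3 - <<'E'
from h import *
s=r.get_state(); print({k:np.round(v,3).tolist() for k,v in s.items()})
for n in ['top','scene']:
    im,d=r.capture(n); cv2.imwrite(f'pics/{n}.png',im); np.save(f'{n}.npy',d)
    print(n,cam(n)[0:3]); print(np.round(cam(n)[3],3))
    for q in ['stencil','jig','keeper_knob','keeper']:
        try: print(q,[(round(x['score'],2),np.round(x['rect']).tolist()) for x in r.look_for(q,n)])
        except Exception as e: print(q,e)
E
```

```text
{'time_s': 0.0, 'joints': [86.409, 20.593, 0.631, -0.019, -70.137, -16.508], 'qd': [-0.011, -0.058, -0.046, 0.028, 0.062, 0.019], 'joint_torque': [0.001, -58.271, 29.307, 6.998, 0.007, -0.0], 'tcp_pos': [0.232, 0.633, 0.19], 'eef_rot': [96.095, 89.899, -104.009], 'contact_force': [-0.007, 0.611, 0.317], 'moment': [0.015, -0.025, 0.017], 'gripper_width': 0.088}
top (np.float64(489.97267998922604), 322.75297983259645, 237.02773403534886)
[[-0.028 -1.    -0.004  0.035]
 [-0.975  0.028 -0.221  0.47 ]
 [ 0.221 -0.003 -0.975  1.13 ]
 [ 0.     0.     0.     1.   ]]
stencil [(0.93, [402.0, 297.0, 522.0, 426.0]), (0.68, [241.0, 174.0, 322.0, 241.0]), (0.55, [132.0, 292.0, 255.0, 422.0])]
jig [(0.98, [259.0, 159.0, 343.0, 200.0])]
keeper_knob []
keeper [(0.46, [324.0, 162.0, 342.0, 184.0])]
scene (np.float64(546.8696798472511), 314.05588999950817, 232.43465056054802)
[[ 0.636  0.771 -0.017 -0.32 ]
 [ 0.624 -0.527 -0.578 -0.252]
 [-0.454  0.357 -0.816  1.498]
 [ 0.     0.     0.     1.   ]]
stencil [(0.82, [318.0, 195.0, 420.0, 282.0]), (0.69, [69.0, 190.0, 195.0, 290.0]), (0.65, [287.0, 93.0, 389.0, 156.0]), (0.46, [256.0, 268.0, 291.0, 308.0])]
jig [(0.9, [336.0, 239.0, 411.0, 308.0]), (0.53, [401.0, 177.0, 432.0, 200.0])]
keeper_knob []
keeper [(0.61, [342.0, 285.0, 358.0, 310.0])]
```

View pics/top.png

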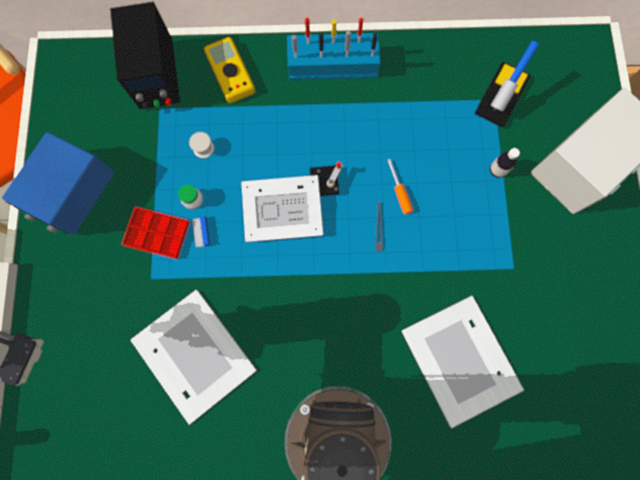

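View pics/scene.png

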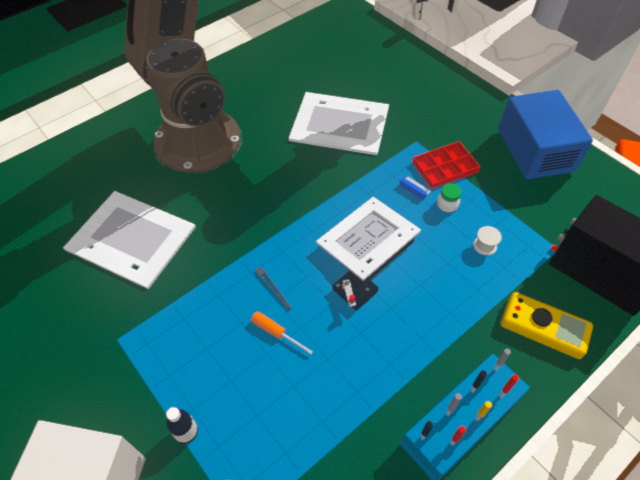

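Candidates for the stencil in the top picture are the frame on the jig at (282,208), the loose frame at (195,357) and the loose frame at (462,362). The one on the jig is the smallest and has the lug and red knob at (335,168). The keeper is visible at (335,175).

```bash
python3 - <<'E'
from h import *
d=np.load('top.npy'); P=pts('top',d)
for u,v in [(282,190),(245,181),(319,178),(247,239),(320,234),(337,166),(333,182),(315,185),(195,357),(462,362)]: print((u,v),np.round(P[v-1:v+2,u-1:u+2].reshape(-1,3).mean(0),4))
from scipy.spatial.transform import Rotation as R
s=r.get_state(); Rt=R.from_euler('xyz',s['eef_rot'],degrees=True).as_matrix()
T=cam('wrist')[3]; c=-T[:3,:3].T@T[:3,3]
print('tool axes cols',Rt.round(3)); print('cam in tool',Rt.T@(c-s['tcp_pos'])); print('cam axes in tool (cols)',(Rt.T@T[:3,:3].T).round(3)); print(cam('wrist')[:3])
E
```

```text
(282, 190) [0.5966 0.1199 0.0415]
(245, 181) [0.6324 0.2166 0.0149]
(319, 178) [0.5841 0.0267 0.158 ]
(247, 239) [0.476  0.2078 0.0321]
(320, 234) [0.4841 0.0282 0.0294]
(337, 166) [ 0.6504 -0.0188  0.0561]
(333, 182) [ 0.616  -0.0081  0.0353]
(315, 185) [0.6073 0.0373 0.0416]
(195, 357) [0.1974 0.3326 0.0107]
(462, 362) [ 0.1685 -0.2988  0.0113]
tool axes cols [[-0.    -0.344 -0.939]
 [-0.    -0.939  0.344]
 [-1.     0.    -0.   ]]
cam in tool [-0.19347552  0.00053161 -0.08351147]
cam axes in tool (cols) [[-0.001 -0.305  0.952]
 [ 1.    -0.001  0.   ]
 [ 0.001  0.952  0.305]]
(np.float64(413.28134725122135), 328.69107058965807, 242.33978938278875)
```

```bash
python3 -m creep '[[0,0,0,0,2.9,-3.7,0],[0,0,0,0,2.9,-3.7,0],[0,0,0,0,2.9,-3.7,0],[0,0,0,0,2.9,-3.7,0],[0,0,0,0,2.9,-3.7,0],[0,0,0,0,2.9,-3.7,0],[0,0,0,0,2.9,-3.7,0],[0,0,0,0,2.9,-3.7,0]]' 20 && python3 -m creep '[[0,0,0,0,2.9,-3.7,0],[0,0,0,0,2.9,-3.7,0],[0,0,0,0,2.9,-3.7,0],[0,0,0,0,2.9,-3.7,0],[-0.14,0,0,0,0,0,0],[-0.14,0,0,0,0,0,0],[-0.11,0,0,0,0,0,0],[0,0,0,0,0,0,0]]'
python3 - <<'E'
from h import *
s=r.get_state(); print(s['tcp_pos'],s['eef_rot'],s['contact_force'],s['time_s'])
im,d=r.capture('wrist'); cv2.imwrite('pics/w1.png',im); np.save('w1.npy',d); np.save('w1P.npy',pts('wrist',d))
E
```

```text
time_s: 1.3
tcp_pos: [0.4309, 0.3127, 0.1915]
eef_rot: [-106.1, 89.9, 53.8]
contact_force: [1.8, 0.4, 0.7]
gripper_width: 0.0294
time_s: 2.1
tcp_pos: [0.5294, 0.1542, 0.1912]
eef_rot: [-143.8, 90.0, 38.5]
contact_force: [-0.6, -0.2, 0.1]
gripper_width: 0.0007
[0.52944444 0.15423956 0.1911594 ] [-143.77008474   89.98777058   38.53460572] [-0.56228554 -0.24906932  0.0987088 ] 2.1
```

View pics/w1.png

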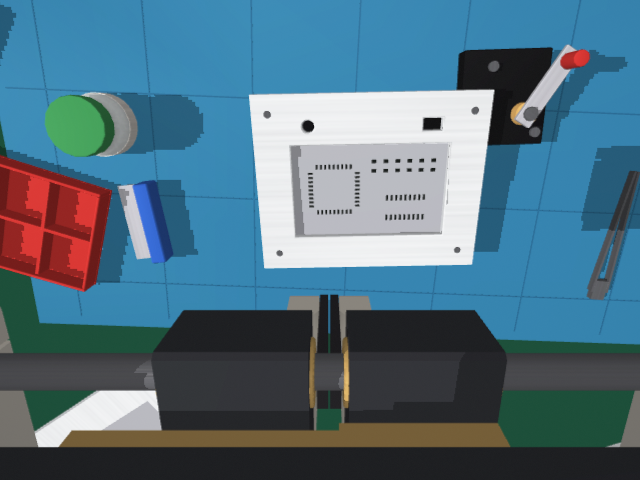

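The picture shows the frame on the jig at (370,180), with its round hole at (308,126) and its slot at (432,124). The lug is at (505,95), the keeper pivot at (520,113) and the red knob at (577,57). The tool is out of the way at the bottom. Next I measure the jig from the lug edges and the stencil from its holes.

```bash
cat > m.py <<'E'
from h import *
def ray(n,uv,z):
    """intersect pixel rays with plane z=const"""
    f,cx,cy,T=cam(n); uv=np.atleast_2d(uv).astype(float); R_=T[:3,:3]; c=-R_.T@T[:3,3]
    D=np.c_[(uv-[cx,cy])/f,np.ones(len(uv))]@R_
    z=np.broadcast_to(z,len(uv)); return c+D*((z-c[2])/D[:,2])[:,None]
def hole(im,u,v,w=14):
    g=im[v-w:v+w,u-w:u+w].min(2).astype(float); a=np.clip((140-g)/100,0,1); n,l,st,ce=cv2.connectedComponentsWithStats((a>.3).astype(np.uint8))
    k=min(range(1,n),key=lambda k:np.hypot(*(ce[k]-w))+(0 if st[k,4]>25 else 99)); a=a*cv2.dilate((l==k).astype(np.uint8),np.ones((3,3)))
    y,x=np.mgrid[v-w:v+w,u-w:u+w]; return np.array([(a*x).sum(),(a*y).sum()])/a.sum(),a.sum(),st[k]
E
python3 - <<'E'
from m import *
im=cv2.imread('pics/w1.png'); P=np.load('w1P.npy')
for uv in [(308,126),(432,124)]: print('hole',hole(im,*uv))
# stencil plane from white pixels
m=(im.min(2)>190); m[:90]=0;m[272:]=0;m[:,:245]=0;m[:,500:]=0
m=cv2.erode(m.astype(np.uint8),np.ones((5,5)))>0
Q=P[m]; Q=Q[(Q[:,2]>.02)&(Q[:,2]<.06)]
A=np.c_[Q[:,:2]-Q[:,:2].mean(0),np.ones(len(Q))]; s=np.linalg.lstsq(A,Q[:,2],rcond=None)[0]; print('plane',s,Q[:,:2].mean(0),np.std(A@s-Q[:,2]))
c,_,_=cv2.findContours((im.min(2)>150).astype(np.uint8)[85:280,240:505],cv2.RETR_EXTERNAL,cv2.CHAIN_APPROX_NONE)
c=max(c,key=cv2.contourArea); print('frame quad',(cv2.approxPolyDP(c,8,True)[:,0]+[240,85]).tolist())
B=im.max(2)
print('lug B col500',B[40:60,500].tolist()); print('row120',B[125,535:555].tolist())
print('lug z',np.median(P[55:85,470:490,2]),'pivot',P[112,520],'knob',P[55:60,572:580,2].round(3))
for v in range(46,160,6): print(v,''.join('#' if x<50 else '.' for x in B[v,440:600:2]))
E
```

```text
hole (array([307.70198413, 125.74970238]), np.float64(100.8), array([  8,   8,  12,  12, 109], dtype=int32))
hole (array([431.59274869, 123.25770578]), np.float64(196.93), array([  5,   8,  18,  12, 212], dtype=int32))
plane [0.08804842 0.00528961 0.03863122] [0.56382223 0.12068627] 0.0007374691358638343Traceback (most recent call last):
  File "<stdin>", line 9, in <module>
ValueError: not enough values to unpack (expected 3, got 2)
```

```bash
python3 - <<'E'
from m import *
im=cv2.imread('pics/w1.png'); P=np.load('w1P.npy'); B=im.max(2).astype(float)
s=np.array([.08805,.00529,.03863]);c0=np.array([.56382,.12069])
H=[]
for uv in [(307.70,125.75),(431.59,123.26)]:
    z=.042
    for _ in range(5): p=ray('wrist',uv,z)[0]; z=s@np.r_[p[:2]-c0,1]
    H.append(p)
H=np.array(H)-.008*np.array([-s[0],-s[1],1]); print('holes underside',H.round(4),'dist',np.linalg.norm(H[0]-H[1]))
# lug edges, blue threshold 60
def cross(a):  # subpixel first index where a falls below 60
    i=np.argmax(a<60); return i-1+(a[i-1]-60)/(a[i-1]-a[i])
far=np.array([(u,40+cross(B[40:75,u])) for u in range(464,546,3)])
rt=np.array([(565-cross(B[v,565:525:-1]),v) for v in range(104,138,2)])
nr=np.array([(u,158-cross(B[158:125:-1,u])) for u in range(500,538,3)])
W={}
for n,e in [('far',far),('right',rt),('near',nr)]:
    w=ray('wrist',e,.025)[:,:2]
    for _ in range(3):
        c=w.mean(0); d=np.linalg.svd(w-c)[2][0]; res=(w-c)@[-d[1],d[0]]; k=abs(res)<max(.0008,2*res.std()); w=w[k]
    print(n,'centre',c.round(4),'dir deg',np.degrees(np.arctan2(d[1],d[0])).round(2),'res',res.std().round(5),len(w))
red=(im[...,2]>150)&(im[...,1]<80)&(im[...,0]<80); red[:,:540]=0; red[100:]=0
v,u=np.nonzero(red); print('red',u.min(),u.max(),v.min(),v.max(),np.median(P[red],0))
cv2.imwrite('pics/lug.png',cv2.resize(im[35:155,440:600],None,fx=5,fy=5,interpolation=cv2.INTER_CUBIC))
E
```

```text
holes underside [[0.6006 0.173  0.0341]
 [0.6061 0.0743 0.034 ]] dist 0.09879482862451919
far centre [0.6637 0.0186] dir deg -86.19 res 0.00012 28
right centre [ 0.6093 -0.0228] dir deg -176.25 res 0.00011 15
near centre [ 0.5912 -0.005 ] dir deg -85.45 res 9e-05 13
red 561 589 50 66 [ 0.65474018 -0.02081354  0.05905874]
```

View pics/lug.png

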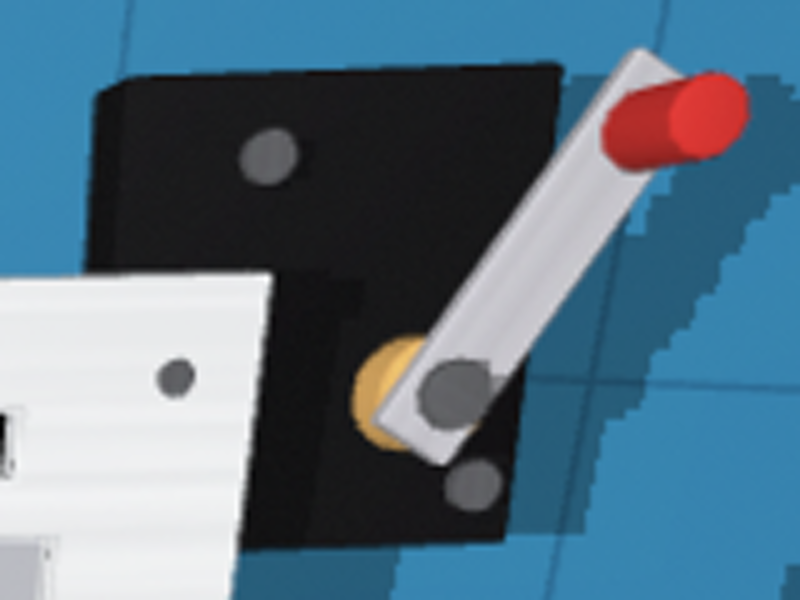

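The lug edges put the jig yaw at about 3.8°. Relative to the jig, the stencil is about 9 mm short in x, about 3.5 mm too far in +y, and about −0.011 rad off in yaw. I now check the finger room on the +y side.

```bash
python3 - <<'E'
from m import *
P=np.load('w1P.npy')
for n,(a,b,c,d) in {'squeegee':(115,178,175,265),'jar':(40,140,90,160)}.items():
    Q=P[c:d,a:b].reshape(-1,3); Q=Q[Q[:,2]>.008]; print(n,np.percentile(Q,1,0).round(3),np.percentile(Q,99,0).round(3))
im=cv2.imread('pics/w1.png')
from scipy.spatial.transform import Rotation as R
s=r.get_state(); Rt=R.from_euler('xyz',s['eef_rot'],degrees=True).as_matrix(); print('tool z',Rt[:,2].round(4),'y',Rt[:,1].round(4))
L=(P-s['tcp_pos'])@Rt
for v in (297,300,304,308): print(v,[tuple((L[v,u]*1000).round(0)) for u in range(285,380,10)])
E
```

```text
squeegee [0.472 0.157 0.008] [0.613 0.327 0.385]
jar [0.57  0.325 0.01 ] [0.618 0.372 0.057]
tool z [-9.993e-01 -3.660e-02 -2.000e-04] y [ 3.660e-02 -9.993e-01 -1.000e-04]
297 [(np.float64(192.0), np.float64(-44.0), np.float64(99.0)), (np.float64(-42.0), np.float64(-13.0), np.float64(-12.0)), (np.float64(-41.0), np.float64(-9.0), np.float64(-11.0)), (np.float64(-41.0), np.float64(-5.0), np.float64(-11.0)), (np.float64(-38.0), np.float64(-1.0), np.float64(-10.0)), (np.float64(-38.0), np.float64(3.0), np.float64(-10.0)), (np.float64(-42.0), np.float64(7.0), np.float64(-12.0)), (np.float64(-41.0), np.float64(11.0), np.float64(-11.0)), (np.float64(-41.0), np.float64(15.0), np.float64(-11.0)), (np.float64(191.0), np.float64(48.0), np.float64(99.0))]
300 [(np.float64(191.0), np.float64(-44.0), np.float64(102.0)), (np.float64(-43.0), np.float64(-13.0), np.float64(-11.0)), (np.float64(-44.0), np.float64(-9.0), np.float64(-11.0)), (np.float64(-43.0), np.float64(-5.0), np.float64(-11.0)), (np.float64(-41.0), np.float64(-1.0), np.float64(-10.0)), (np.float64(-40.0), np.float64(3.0), np.float64(
[... 707 characters left out ...]
 (np.float64(-47.0), np.float64(15.0), np.float64(-11.0)), (np.float64(190.0), np.float64(48.0), np.float64(106.0))]
308 [(np.float64(190.0), np.float64(-44.0), np.float64(110.0)), (np.float64(-50.0), np.float64(-12.0), np.float64(-11.0)), (np.float64(-51.0), np.float64(-8.0), np.float64(-12.0)), (np.float64(-50.0), np.float64(-5.0), np.float64(-11.0)), (np.float64(-48.0), np.float64(-1.0), np.float64(-10.0)), (np.float64(-47.0), np.float64(3.0), np.float64(-9.0)), (np.float64(-52.0), np.float64(7.0), np.float64(-12.0)), (np.float64(-51.0), np.float64(11.0), np.float64(-11.0)), (np.float64(-52.0), np.float64(14.0), np.float64(-12.0)), (np.float64(190.0), np.float64(48.0), np.float64(111.0))]
```

```bash
python3 -m creep '[[0,0,0,0,-4.5,-1.3,0],[-0.03,0,0,0,-4.6,-1.3,0],[0,0,0,4.2,0,0,0],[0,0,0,4.2,0,0,0],[0,0,0,4.2,0,0,0],[0,0,0,4.2,0,0,0],[0,0,0,0,0,0,0],[0,0,0,0,0,0,0]]'
python3 -c "
from m import *
from scipy.spatial.transform import Rotation as R
s=r.get_state();print(s['tcp_pos'],s['contact_force'],R.from_euler('xyz',s['eef_rot'],degrees=True).as_matrix().round(3).tolist())
im,d=r.capture('wrist');cv2.imwrite('pics/w2.png',im)"
```

```text
time_s: 2.95
tcp_pos: [0.5519, 0.2465, 0.0235]
eef_rot: [62.9, 89.9, -113.2]
contact_force: [1.3, -0.1, 0.7]
gripper_width: 0.0003
[0.55192092 0.24649578 0.02347859] [ 1.28533781 -0.14120606  0.67318555] [[-0.001, 0.068, -0.998], [-0.001, -0.998, -0.068], [-1.0, 0.001, 0.001]]
```

View pics/w2.png

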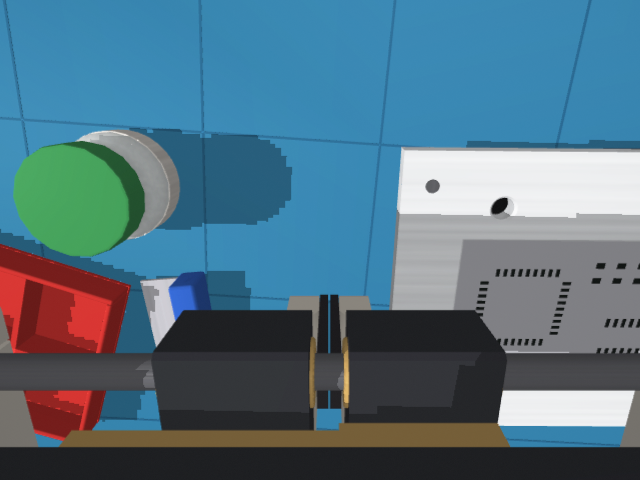

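The fingertip is down at (330,300), clear of the squeegee at (178,300). The frame's +y edge is at x≈393 px, to the right of it. I now approach in −y.

```bash
python3 -m creep '[[0,0,0,0,0.6,0,0],[0,0,0,0,0.5,0,0],[0,0,0,0,0,0,0]]';python3 -m creep '[[0,0,0,0,0.1,0,0],[0,0,0,0,0.1,0,0]]';python3 -m creep '[[0,0,0,0,0.1,0,0],[0,0,0,0,0.1,0,0]]'
```

```text
time_s: 3.3
tcp_pos: [0.5531, 0.2351, 0.0246]
eef_rot: [-142.9, 89.9, 41.0]
contact_force: [-0.2, -1.0, 0.4]
gripper_width: 0.0006
time_s: 3.5
tcp_pos: [0.5528, 0.2334, 0.0235]
eef_rot: [-143.5, 90.0, 40.4]
contact_force: [0.9, -0.1, -1.5]
gripper_width: 0.0006
time_s: 3.7
tcp_pos: [0.5528, 0.2314, 0.023]
eef_rot: [43.5, 90.0, -132.5]
contact_force: [0.1, -0.2, 0.6]
gripper_width: 0.0008
```

```bash
for i in 1 2; do python3 -m creep '[[0,0,0,0,0.1,0,0],[0,0,0,0,0.1,0,0]]' | sed -n '2p;4p'; done
```

```text
tcp_pos: [0.5529, 0.2294, 0.023]
contact_force: [0.3, -0.2, -0.1]
tcp_pos: [0.5531, 0.2274, 0.023]
contact_force: [0.1, -0.1, -0.0]
```

```bash
for i in 1; do python3 -m creep '[[0,0,0,0,0.1,0,0],[0,0,0,0,0.1,0,0]]' | sed -n '2p;4p'; done; python3 -m creep '[[0,0,0,0,0.1,0,0]]' | sed -n '2p;4p'; python3 -m creep '[[0,0,0,0,0.1,0,0]]' | sed -n '2p;4p'
```

```text
tcp_pos: [0.5532, 0.2254, 0.0231]
contact_force: [-0.2, 0.1, -0.4]
tcp_pos: [0.5533, 0.2244, 0.0231]
contact_force: [0.7, 0.6, 0.4]
tcp_pos: [0.5534, 0.2234, 0.0231]
contact_force: [-0.2, -0.6, 0.6]
```

```bash
for i in 1; do python3 -m creep '[[0,0,0,0,0.1,0,0]]' | sed -n '2p;4p'; done; python3 -m creep '[[0,0,0,0,0.1,0,0]]' | sed -n '2p;4p'; python3 -m creep '[[0,0,0,0,0.1,0,0]]' | sed -n '2p;4p'
python3 -c "
from m import *
im,d=r.capture('wrist');P=pts('wrist',d)
for v in (255,275,290,300): print(v,[(u,tuple((P[v,u]*1000).round(0).astype(int))) for u in range(366,400,4)])
"
```

```text
tcp_pos: [0.5534, 0.2224, 0.0231]
contact_force: [-0.4, 0.6, 0.6]
tcp_pos: [0.5535, 0.2214, 0.023]
contact_force: [-0.7, 0.3, 0.0]
tcp_pos: [0.5535, 0.2204, 0.023]
contact_force: [0.7, 0.6, 0.4]
255 [(366, (np.int64(575), np.int64(204), np.int64(40))), (370, (np.int64(575), np.int64(202), np.int64(40))), (374, (np.int64(576), np.int64(201), np.int64(40))), (378, (np.int64(576), np.int64(199), np.int64(41))), (382, (np.int64(576), np.int64(197), np.int64(40))), (386, (np.int64(576), np.int64(195), np.int64(40))), (390, (np.int64(576), np.int64(193), np.int64(41))), (394, (np.int64(577), np.int64(192), np.int64(41))), (398, (np.int64(576), np.int64(190), np.int64(39)))]
275 [(366, (np.int64(565), np.int64(203), np.int64(38))), (370, (np.int64(565), np.int64(201), np.int64(39))), (374, (np.int64(565), np.int64(199), np.int64(39))), (378, (np.int64(566), np.int64(198), np.int64(40))), (382, (np.int64(566), np.int64(196), np.int64(39))), (386, (np.int64(566), np.int64(194), np.int64(39))), (390, (np.int64(566), np.int64(192), np.int64(39))), (394, (np.int64(566), np.int64(190), np.int64(4
[... 322 characters left out ...]
38))), (386, (np.int64(558), np.int64(193), np.int64(38))), (390, (np.int64(558), np.int64(191), np.int64(39))), (394, (np.int64(558), np.int64(189), np.int64(39))), (398, (np.int64(558), np.int64(187), np.int64(38)))]
300 [(366, (np.int64(566), np.int64(206), np.int64(67))), (370, (np.int64(552), np.int64(200), np.int64(38))), (374, (np.int64(553), np.int64(198), np.int64(39))), (378, (np.int64(553), np.int64(196), np.int64(39))), (382, (np.int64(552), np.int64(194), np.int64(38))), (386, (np.int64(553), np.int64(192), np.int64(39))), (390, (np.int64(553), np.int64(191), np.int64(39))), (394, (np.int64(553), np.int64(189), np.int64(39))), (398, (np.int64(553), np.int64(187), np.int64(38)))]
```

```bash
python3 -c "
from m import *
im,d=r.capture('wrist');P=pts('wrist',d);cv2.imwrite('pics/w3.png',im)
for v in (190,230,260,285):
  z=P[v,200:420,2]; u=200+np.argmax((z>.03)&(z<.05)); print(v,u,P[v,u].round(4))
cv2.imwrite('pics/w3c.png',im[150:350,200:500])
"
```

```text
190 339 [0.6039 0.2187 0.0391]
230 338 [0.5846 0.2175 0.0346]
260 338 [0.5723 0.2167 0.0407]
285 337 [0.5566 0.2159 0.033 ]
```

View pics/w3c.png

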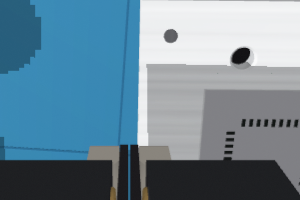

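The tip pads are narrow (about ±5 mm) and are just about to touch the frame edge, which is at y≈0.2157 near x≈0.553.

```bash
for i in 1; do python3 -m creep '[[0,0,0,0,0.1,0,0]]' | sed -n '2p;4p'; done; python3 -m creep '[[0,0,0,0,0.1,0,0]]' | sed -n '2p;4p'; python3 -m creep '[[0,0,0,0,0.1,0,0]]' | sed -n '2p;4p';python3 -m creep '[[0,0,0,0,0.05,0,0]]' | sed -n '2p;4p'
python3 -c "
from m import *
im,d=r.capture('wrist');P=pts('wrist',d);cv2.imwrite('pics/w4.png',im)
for v in (190,230,260,285):
  z=P[v,200:420,2]; u=200+np.argmax((z>.03)&(z<.05)); print(v,u,P[v,u].round(4))
"
```

```text
tcp_pos: [0.5536, 0.2195, 0.0231]
contact_force: [0.3, 0.5, -0.9]
tcp_pos: [0.5537, 0.2185, 0.0231]
contact_force: [-0.4, -0.2, 0.4]
tcp_pos: [0.5538, 0.2174, 0.0231]
contact_force: [-0.3, 0.6, -0.8]
tcp_pos: [0.5538, 0.2169, 0.0231]
contact_force: [-0.4, -0.2, -0.1]
190 332 [0.6047 0.2183 0.043 ]
230 331 [0.5864 0.2174 0.0407]
260 331 [0.5719 0.2164 0.0395]
285 330 [0.558  0.2159 0.0362]
```

```bash
for i in 1; do python3 -m creep '[[0,0,0,0,0.1,0,0]]' | sed -n '2p;4p'; done; python3 -m creep '[[0,0,0,0,0.1,0,0]]' | sed -n '2p;4p'; python3 -m creep '[[0,0,0,0,0.1,0,0]]' | sed -n '2p;4p';python3 -m creep '[[0,0,0,0,0.1,0,0]]' | sed -n '2p;4p'
python3 -c "
from m import *
im,d=r.capture('wrist');P=pts('wrist',d);cv2.imwrite('pics/w4.png',im)
for v in (190,230,260,285):
  z=P[v,200:420,2]; u=200+np.argmax((z>.03)&(z<.05)); print(v,u,P[v,u].round(4))
for v in (297,305): print(v,[tuple((P[v,u]*1000).round(0).astype(int).tolist()) for u in range(312,350,3)])
"
```

```text
tcp_pos: [0.5539, 0.216, 0.0231]
contact_force: [0.0, -0.2, -0.0]
tcp_pos: [0.5539, 0.2149, 0.0231]
contact_force: [-0.3, -0.3, -0.2]
tcp_pos: [0.554, 0.2139, 0.023]
contact_force: [0.0, -0.3, -0.0]
tcp_pos: [0.5541, 0.2129, 0.0231]
contact_force: [0.7, -0.3, -0.0]
190 322 [0.6046 0.2184 0.0426]
230 322 [0.5865 0.2173 0.0409]
260 322 [0.5721 0.2164 0.0402]
285 322 [0.5589 0.2156 0.0381]
297 [(564, 220, 63), (565, 218, 64), (565, 217, 64), (563, 216, 61), (563, 215, 60), (564, 213, 61), (564, 212, 61), (563, 211, 59), (564, 210, 61), (565, 209, 63), (566, 208, 64), (565, 206, 63), (566, 205, 64)]
305 [(565, 219, 71), (565, 218, 71), (565, 217, 71), (563, 216, 68), (563, 215, 68), (564, 213, 69), (564, 212, 68), (564, 211, 69), (563, 210, 67), (566, 209, 72), (565, 208, 70), (566, 207, 71), (566, 205, 71)]
```

The fingertip should be overlapping the frame, yet there is no contact and no motion. I check against the scene camera to see where the tip really is.

```bash
python3 -c "
from m import *
s=r.get_state();im,d=r.capture('scene');P=pts('scene',d)
t=s['tcp_pos'];print(t)
q=proj('scene',[t,t+[0,0,.038],t+[0,0,.066]]);print(q)
u,v=q[0].astype(int);a,b=max(u-80,0),max(v-90,0);c=cv2.resize(im[b:b+150,a:a+190],None,fx=4,fy=4,interpolation=cv2.INTER_CUBIC)
for p in q: cv2.drawMarker(c,(int((p[0]-a+.5)*4),int((p[1]-b+.5)*4)),(255,0,255),0,14,1)
cv2.imwrite('pics/s2.png',c);print(a,b)
im,d=r.capture('top');cv2.imwrite('pics/top2.png',im)
"
```

```text
[0.55406049 0.21279918 0.02306073]
[[396.40434147 219.16863629]
 [398.13621417 209.41123667]
 [399.46735279 201.91157944]]
316 129
```

View pics/s2.png

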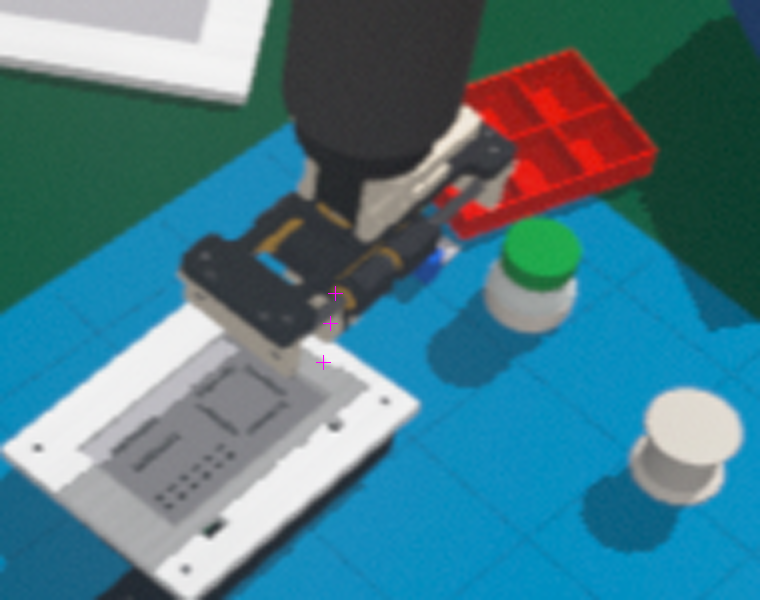

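```bash
python3 -c "
from m import *
from scipy.spatial.transform import Rotation as R
s=r.get_state();Rt=R.from_euler('xyz',s['eef_rot'],degrees=True).as_matrix()
for n in ('wrist','scene'):
  im,d=r.capture(n);P=pts(n,d);L=(P-s['tcp_pos'])@Rt*1000
  m=(d>0)&(abs(L[...,1])<130)&(abs(L[...,2])<75)&(P[...,2]>.050)
  if n=='scene': m[:, :340]=0
  print(n)
  for y in range(-110,111,10):
    k=m&(L[...,1]>=y)&(L[...,1]<y+10)
    if k.sum()>3: q=L[k]; i=np.argsort(q[:,0])[-max(3,len(q)//30):]; print(y,k.sum(),'lowest x',q[i,0].mean().round(0),'z there',np.median(q[i,2]).round(0),'z range',np.percentile(q[:,2],[2,98]).round(0))
"
```

```text
wrist
-90 884 lowest x -101.0 z there -27.0 z range [-32.   3.]
-80 1224 lowest x -102.0 z there -12.0 z range [-34.   2.]
-70 1682 lowest x -113.0 z there -32.0 z range [-32. -26.]
-60 2921 lowest x -114.0 z there -32.0 z range [-32. -25.]
-50 4526 lowest x -114.0 z there -32.0 z range [-32. -22.]
-40 5359 lowest x -109.0 z there -39.0 z range [-39. -22.]
-30 8710 lowest x -108.0 z there -39.0 z range [-39. -22.]
-20 8899 lowest x -67.0 z there -11.0 z range [-39. -12.]
-10 8931 lowest x -44.0 z there -11.0 z range [-39.   4.]
0 8562 lowest x -44.0 z there -11.0 z range [-39.   5.]
10 8962 lowest x -59.0 z there -11.0 z range [-39. -11.]
20 8690 lowest x -108.0 z there -39.0 z range [-39. -22.]
30 5389 lowest x -108.0 z there -39.0 z range [-39. -23.]
40 3682 lowest x -114.0 z there -32.0 z range [-32. -25.]
50 2501 lowest x -114.0 z there -32.0 z range [-32. -25.]
60 1270 lowest x -113.0 z there -31.0 z range [-32. -25.]
70 8 lowest x -104.0 z there -7.0 z range [-12.   1.]
80 709 lowest x -101.0 z there -4.0 z range [-13.   4.]
scene
-110 98 lowest x -429.0 z there 22.0 z range [2
[... 451 characters left out ...]
 z range [-44.  36.]
-20 407 lowest x -105.0 z there -39.0 z range [-49.  38.]
-10 565 lowest x -83.0 z there -26.0 z range [-50.  40.]
0 714 lowest x -77.0 z there -12.0 z range [-50.  39.]
10 1138 lowest x -66.0 z there -11.0 z range [-48.  34.]
20 1077 lowest x -119.0 z there -24.0 z range [-45.  36.]
30 1561 lowest x -109.0 z there 2.0 z range [-38.  33.]
40 2268 lowest x -148.0 z there -2.0 z range [-27.  23.]
50 67 lowest x -117.0 z there -32.0 z range [-32.  24.]
60 75 lowest x -117.0 z there -31.0 z range [-34.  34.]
70 145 lowest x -135.0 z there -39.0 z range [-40.  36.]
80 271 lowest x -94.0 z there -13.0 z range [-40.  37.]
90 210 lowest x -126.0 z there -12.0 z range [-38.  37.]
```

The scene and wrist depths agree: the fingers physically end about 37 mm behind the reported TCP, and the body lies the same amount farther back. So the tip was above the frame. I back off and go 37 mm lower.

```bash
python3 -m creep '[[0,0,0,0,-1.6,0,0],[0,0,0,0,-1.6,0,0],[0,0,0,0,0,0,0],[0,0,0,1.2,0,0,0],[0,0,0,1.2,0,0,0],[0,0,0,1.2,0,0,0],[0,0,0,0,0,0,0]]'
python3 -m creep '[[0,0,0,0,0.4,0,0],[0,0,0,0,0.2,0,0]]'| sed -n '2p;4p'
python3 -m creep '[[0,0,0,0,0.1,0,0],[0,0,0,0,0.1,0,0]]'| sed -n '2p;4p'
python3 -c "
from m import *
im,d=r.capture('wrist');P=pts('wrist',d)
for v in (190,230,260,285):
  z=P[v,200:420,2]; u=200+np.argmax((z>.03)&(z<.05)); print(v,u,P[v,u].round(4))
for v in range(288,302,2): print(v,[int(P[v,u,2]*1000) for u in range(280,384,6)])
"
```

```text
time_s: 6.7
tcp_pos: [0.5503, 0.2434, -0.0157]
eef_rot: [33.6, 89.7, -142.4]
contact_force: [-0.2, 0.8, 0.1]
gripper_width: 0.0002
tcp_pos: [0.5525, 0.2385, -0.0128]
contact_force: [0.2, 0.7, 0.1]
tcp_pos: [0.5528, 0.2369, -0.0124]
contact_force: [0.3, -0.3, -0.5]
190 389 [0.6102 0.2187 0.0361]
230 386 [0.5952 0.2179 0.0351]
260 384 [0.5838 0.2176 0.036 ]
285 382 [0.5721 0.2166 0.0322]
288 [1, 0, 1, 1, 1, 0, 1, 1, 1, 0, 0, 0, 1, 0, 0, 0, 1, 32]
290 [0, 0, 0, -1, 1, 1, 0, 1, 0, 0, 0, 0, 0, 0, 0, 0, 0, 32]
292 [0, 1, 1, 0, 0, 0, 1, 0, 1, 1, 0, 0, 0, 1, 0, 1, 0, 32]
294 [1, 1, 0, 2, 0, 0, 1, 0, 0, 2, 0, 1, 0, 1, 1, 0, 1, 32]
296 [1, 1, 27, 27, 27, 27, 27, 24, 0, 23, 27, 27, 26, 27, 27, 0, 1, 34]
298 [0, 1, 28, 30, 29, 30, 28, 27, 0, 25, 29, 28, 29, 29, 29, 0, 0, 35]
300 [1, 0, 31, 31, 31, 30, 31, 27, 0, 27, 31, 31, 30, 31, 32, 1, 0, 34]
```

```bash
python3 -m creep '[[0,0,0,0,0.2,0,0],[0,0,0,0,0.1,0,0]]'| sed -n '2p;4p'
for i in 1 2 3 4; do python3 -m creep '[[0,0,0,0,0.1,0,0]]' | sed -n '2p;4p'; done
cat > e.py <<'E'
from m import *
im,d=r.capture('wrist');P=pts('wrist',d);cv2.imwrite('pics/e.png',im)
for v in (190,230,260,285):
  z=P[v,200:480,2]; u=200+np.argmax((z>.03)&(z<.05)); print(v,u,P[v,u].round(4))
E
python3 e.py
```

```text
tcp_pos: [0.5527, 0.2339, -0.0128]
contact_force: [0.4, -0.1, 0.2]
tcp_pos: [0.5527, 0.2329, -0.0129]
contact_force: [-0.5, -0.9, -0.9]
tcp_pos: [0.5528, 0.2321, -0.0129]
contact_force: [-0.8, 1.3, 1.3]
tcp_pos: [0.5531, 0.2314, -0.0128]
contact_force: [-0.2, 1.8, -0.4]
tcp_pos: [0.5531, 0.2304, -0.0128]
contact_force: [0.1, 2.6, 0.7]
190 376 [0.6104 0.2167 0.0363]
230 374 [0.5956 0.2158 0.0354]
260 372 [0.583 0.215 0.033]
285 371 [0.5731 0.2145 0.0339]
```

Contact was made and the frame slides evenly, about 2.1 mm so far. I give it about 1.3 mm more, then retract and remeasure from above.

```bash
python3 -m creep '[[0,0,0,0,0.12,0,0],[0,0,0,0,0,0,0]]'| sed -n '2p;4p'
python3 e.py
python3 -m creep '[[0,0,0,0,-1.2,0,0],[0,0,0,0,0,0,0],[0,0,0,-4.9,0,0,0],[0,0,0,-4.9,0,0,0],[0,0,0,-4.9,0,0,0],[0,0,0,-4.5,3,2,0],[0,0,0,0,4,3,0],[0,0,0,0,0,3,0]]'
cat > n.py <<'E'
from m import *
import sys
s=r.get_state(); im,d=r.capture('wrist'); f=sys.argv[1]; cv2.imwrite(f'pics/{f}.png',im); P=pts('wrist',d)
print(s['time_s'],s['tcp_pos'].round(4)); c0=np.array([.56,.12])
for q in ('hole_round','hole_slot'): print(q,[(round(x['score'],2),np.round(x['rect']).tolist()) for x in r.look_for(q,'wrist')][:3])
np.save(f+'P.npy',P)
E
python3 n.py w5
```

```text
tcp_pos: [0.5531, 0.2288, -0.0129]
contact_force: [-0.3, 2.2, 0.0]
190 377 [0.6106 0.2151 0.037 ]
230 374 [0.5955 0.2144 0.0352]
260 372 [0.5836 0.2139 0.0345]
285 371 [0.5733 0.2132 0.0344]
time_s: 8.85
tcp_pos: [0.4787, 0.167, 0.1742]
eef_rot: [-142.3, 89.9, 41.6]
contact_force: [0.1, 0.0, -0.3]
gripper_width: 0.0005
8.85 [0.4787 0.167  0.1742]
hole_round [(0.97, [26.0, 313.0, 170.0, 448.0]), (0.93, [272.0, 15.0, 544.0, 223.0]), (0.3, [0.0, 91.0, 110.0, 241.0])]
hole_slot [(0.96, [25.0, 310.0, 167.0, 446.0]), (0.61, [615.0, 430.0, 622.0, 446.0]), (0.58, [274.0, 14.0, 542.0, 222.0])]
```

View pics/w5.png

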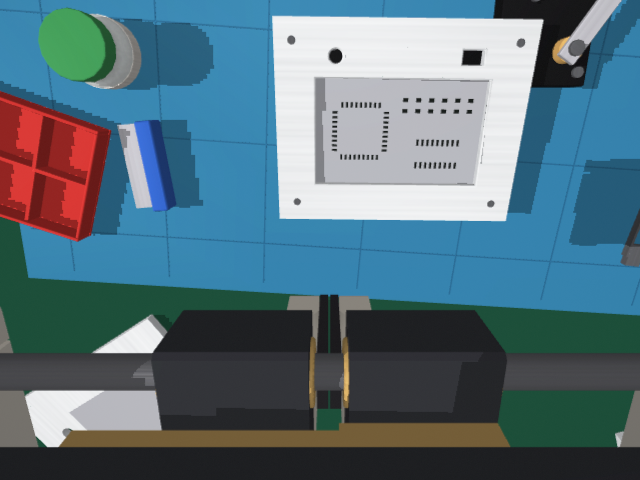

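```bash
python3 -m creep '[[0,0,0,0,3,1.6,0],[0,0,0,0,2.9,1.5,0],[0,0,0,4.9,0,0,0],[0,0,0,4.9,0,0,0],[0,0,0,4.9,0,0,0],[0,0,0,4.8,0,0,0],[0,0,0,0,0,0,0],[0,0,0,0,0,0,0]]'
python3 -m creep '[[0,0,0,0,0,-0.4,0],[0,0,0,0,0,-0.2,0],[0,0,0,0,0,0,0]]'
```

```text
time_s: 9.8
tcp_pos: [0.4528, 0.1084, -0.022]
eef_rot: [42.7, 89.8, -133.2]
contact_force: [-0.4, 0.2, 1.2]
gripper_width: 0.0004
time_s: 10.1
tcp_pos: [0.4605, 0.11, -0.0199]
eef_rot: [-148.7, 89.7, 35.2]
contact_force: [-0.1, 0.7, -0.3]
gripper_width: 0.0004
```

```bash
python3 -m creep '[[0,0,0,0,0,-0.2,0],[0,0,0,0,0,-0.2,0]]'| sed -n '2p;4p'; for i in 1 2 3 4; do python3 -m creep '[[0,0,0,0,0,-0.1,0]]'| sed -n '2p;4p'; done
```

```text
tcp_pos: [0.4632, 0.1095, -0.0211]
contact_force: [-0.4, 0.4, -0.0]
tcp_pos: [0.464, 0.1094, -0.0216]
contact_force: [0.0, -0.2, -0.1]
tcp_pos: [0.4648, 0.1094, -0.0219]
contact_force: [-0.8, -0.5, 0.1]
tcp_pos: [0.4657, 0.1094, -0.022]
contact_force: [-0.2, -1.1, -0.9]
tcp_pos: [0.4667, 0.1094, -0.022]
contact_force: [-0.3, -0.6, 0.0]
```

```bash
for i in 1 2 3 4 5; do python3 -m creep '[[0,0,0,0,0,-0.1,0]]'| sed -n '2p;4p'; done
cat > p.py <<'E'
from m import *
im,d=r.capture('wrist');P=pts('wrist',d);cv2.imwrite('pics/p.png',im)
m=(im.min(2)>170)&(P[...,2]>.02)&(P[...,2]<.06); m=cv2.erode(m.astype(np.uint8),np.ones((5,5)))>0; m[296:]=0
Q=P[m]; A=np.c_[Q[:,:2]-[.5,.12],np.ones(len(Q))]; print('plane',np.linalg.lstsq(A,Q[:,2],rcond=None)[0].round(4),len(Q),'xmin',np.percentile(Q[:,0],.5).round(4))
E
python3 p.py
```

```text
tcp_pos: [0.4672, 0.1093, -0.0221]
contact_force: [-3.7, 1.6, 2.7]
tcp_pos: [0.4675, 0.1091, -0.0222]
contact_force: [-5.7, 1.4, 5.1]
tcp_pos: [0.4681, 0.1089, -0.0223]
contact_force: [-4.4, -0.2, 2.4]
tcp_pos: [0.4689, 0.1088, -0.0223]
contact_force: [-6.5, -0.0, 4.8]
tcp_pos: [0.4697, 0.1087, -0.0223]
contact_force: [-6.8, 0.7, 5.5]
plane [0.0887 0.0064 0.0328] 47129 xmin 0.4837
```

```bash
for i in 1 2 3; do python3 -m creep '[[0,0,0,0,0,-0.1,0]]'| sed -n '2p;4p'; done; python3 p.py; for i in 1 2; do python3 -m creep '[[0,0,0,0,0,-0.1,0]]'| sed -n '2p;4p'; done; python3 p.py
```

```text
tcp_pos: [0.4705, 0.1087, -0.0224]
contact_force: [-6.7, -0.1, 5.5]
tcp_pos: [0.4715, 0.1087, -0.0223]
contact_force: [-6.1, -0.3, 5.3]
tcp_pos: [0.4726, 0.1088, -0.0223]
contact_force: [-7.2, -0.3, 5.8]
plane [0.0875 0.0064 0.0328] 47173 xmin 0.4869
tcp_pos: [0.4735, 0.1089, -0.0223]
contact_force: [-7.1, -0.9, 5.6]
tcp_pos: [0.4762, 0.1099, -0.022]
contact_force: [-0.3, -0.1, 1.3]
plane [0.0002 0.0002 0.0329] 47486 xmin 0.4905
```

The frame dropped: its top plane is flat at z = 32.9 mm and the push force vanished. I retract, rise and remeasure the keeper.

```bash
python3 -m creep '[[0,0,0,0,0,1.5,0],[0,0,0,0,0,0,0],[0,0,0,-4.9,0,0,0],[0,0,0,-4.9,0,0,0],[0,0,0,-4.9,0,0,0],[0,0,0,-4.9,1,-2.5,0],[0,0,0,0,1.5,-4.5,0],[0,0,0,0,0,0,0]]' && python3 -m creep '[[0,0,0,0,1.5,0,0],[0,0,0,0,0,0,0]]'
python3 - <<'E'
from m import *
s=r.get_state(); im,d=r.capture('wrist'); cv2.imwrite('pics/w6.png',im); P=pts('wrist',d)
m=(im.min(2)>170)&(P[...,2]>.02)&(P[...,2]<.06); m=cv2.erode(m.astype(np.uint8),np.ones((5,5)))>0; m[290:]=0
Q=P[m]; A=np.c_[Q[:,:2]-[.55,.12],np.ones(len(Q))]; print('plane',np.linalg.lstsq(A,Q[:,2],rcond=None)[0].round(4),len(Q))
red=((im[...,2]>150)&(im[...,1]<80)&(im[...,0]<80)&(P[...,2]>.055)&(P[...,2]<.066)).astype(np.uint8)
n,l,st,ce=cv2.connectedComponentsWithStats(red)
for k in range(1,n):
    if st[k,4]>30: print('red top',ce[k].round(1),st[k],'ray z.06',ray('wrist',ce[k],.06)[0].round(4))
B=im.max(2); print(s['tcp_pos'].round(4)); 
c,_,_=cv2.findContours((im.min(2)>150).astype(np.uint8)[:290],cv2.RETR_EXTERNAL,cv2.CHAIN_APPROX_NONE)
c=max(c,key=cv2.contourArea);q=cv2.approxPolyDP(c,10,True)[:,0];print('quad',q.tolist(),ray('wrist',q,.033)[:,:2].round(4).tolist())
E
```

```text
time_s: 12.65
tcp_pos: [0.5357, 0.0899, 0.1703]
eef_rot: [-170.7, 89.7, 13.2]
contact_force: [-1.7, 0.6, -1.4]
gripper_width: 0.0006
time_s: 12.85
tcp_pos: [0.5313, 0.0735, 0.1684]
eef_rot: [28.1, 89.9, -148.0]
contact_force: [0.4, 1.1, -0.0]
gripper_width: 0.0002
plane [ 0.0131 -0.0028  0.0311] 33112
red top [483.8  55.9] [474  47  20  18 277] ray z.06 [ 0.6556 -0.0226  0.06  ]
[0.5313 0.0735 0.1684]Traceback (most recent call last):
  File "<stdin>", line 10, in <module>
ValueError: not enough values to unpack (expected 3, got 2)
```

View pics/w6.png

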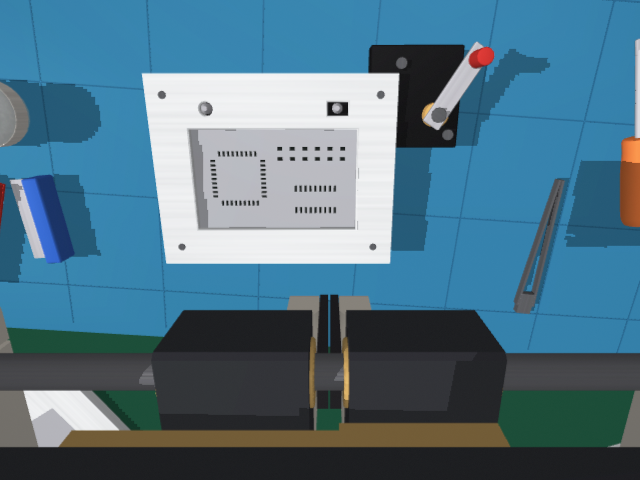

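The pins show in both holes at (205,108) and (338,107), so the frame is seated. The knob is at (482,57), world (0.655,−0.022). Next I place the fingertip on the −y side of the knob.

```bash
python3 -m creep '[[0,0,0,0,3.3,-2.9,0],[0,0,0,0,3.3,-2.9,0],[0,0,0,0,3.3,-2.9,0],[0,0,0,0,3.4,-3.0,0],[0,0,0,4,0,0,0],[0,0,0,4,0,0,0],[0,0,0,4,0,0,0],[0,0,0,3.8,0,0,0]]'; python3 -m creep '[[0,0,0,0,0,0,0],[0,0,0,0,0,0,0]]'
python3 - <<'E'
from m import *
from scipy.spatial.transform import Rotation as R
s=r.get_state(); print(s['tcp_pos'].round(4),R.from_euler('xyz',s['eef_rot'],degrees=True).as_matrix().round(3).tolist())
im,d=r.capture('wrist'); cv2.imwrite('pics/w7.png',im); P=pts('wrist',d)
red=((im[...,2]>150)&(im[...,1]<80)&(im[...,0]<80)&(P[...,2]>.052)&(P[...,2]<.068)).astype(np.uint8)
n,l,st,ce=cv2.connectedComponentsWithStats(red)
for k in range(1,n):
    if st[k,4]>30: print('red top',ce[k].round(1),st[k],'ray z.06',ray('wrist',ce[k],.06)[0].round(4))
print([int(P[296,u,2]*1000) for u in range(280,384,6)])
E
```

```text
time_s: 13.7
tcp_pos: [0.657, -0.0496, 0.0094]
eef_rot: [27.7, 90.0, -148.3]
contact_force: [0.8, 0.1, -1.0]
gripper_width: 0.0005
time_s: 13.9
tcp_pos: [0.6575, -0.0496, 0.0113]
eef_rot: [37.5, 89.9, -138.5]
contact_force: [-0.2, 0.4, 1.4]
gripper_width: 0.0006
[ 0.6575 -0.0496  0.0113] [[-0.001, 0.07, -0.998], [-0.001, -0.998, -0.07], [-1.0, 0.001, 0.001]]
red top [264.3 307.7] [258 305  13   5  31] ray z.06 [ 0.6664 -0.0242  0.06  ]
[41, 41, 52, 53, 52, 53, 53, 49, 2, 50, 52, 53, 53, 53, 51, 3, 2, 2]
```

```bash
python3 -m creep '[[0,0,0,0.3,-0.4,0,0],[0,0,0,0,-0.5,0,0],[0,0,0,0,-0.6,0,0],[0,0,0,0,-0.6,0,0],[0,0,0,0,-0.6,0,0],[0,0,0,0,-0.6,0,0]]';python3 -m creep '[[0,0,0,0,-0.6,0.1,0],[0,0,0,0,-0.6,0.1,0],[0,0,0,0,-0.6,0.1,0],[0,0,0,0,-0.6,0,0],[0,0,0,0,-0.3,0,0],[0,0,0,0,0,0,0]]'
cat > k.py <<'E'
from m import *
s=r.get_state(); print(s['tcp_pos'].round(4))
for n in ('wrist','scene','top'):
    im,d=r.capture(n); cv2.imwrite(f'pics/k_{n}.png',im); P=pts(n,d)
    red=((im[...,2]>130)&(im[...,1]<80)&(im[...,0]<80)&(P[...,0]>.55)&(P[...,0]<.72)&(abs(P[...,1])<.09)&(P[...,2]>.03)&(P[...,2]<.075))
    if red.sum()>2: q=P[red]; v,u=np.nonzero(red); print(n,red.sum(),'uv',u.mean().round(1),v.mean().round(1),'median',np.median(q,0).round(4),'zmax',q[:,2].max().round(3))
E
python3 k.py
```

```text
time_s: 14.55
tcp_pos: [0.6551, -0.016, 0.008]
eef_rot: [-46.9, 90.0, 137.1]
contact_force: [1.1, -0.5, 1.1]
gripper_width: 0.0005
time_s: 15.15
tcp_pos: [0.6498, 0.0103, 0.0075]
eef_rot: [5.8, 89.9, -170.2]
contact_force: [-0.5, -1.5, -1.0]
gripper_width: 0.0002
[0.6498 0.0103 0.0075]
wrist 26 uv 278.0 308.6 median [0.6517 0.0313 0.0425] zmax 0.044
```

The keeper is at about 46°. I now step round to the +x side of the knob and push it in −x.

```bash
python3 -m creep '[[0,0,0,0,0.8,0,0],[0,0,0,0,0,-1.0,0],[0,0,0,0,0,-1.2,0],[0,0,0,0,-2,0,0],[0,0,0,0,-2.1,0,0],[0,0,0,0,0,0,0]]';python3 k.py; python3 -m creep '[[0,0,0,0,0,0.6,0],[0,0,0,0,0,0.6,0],[0,0,0,0,0,0.6,0],[0,0,0,0,0,0.6,0],[0,0,0,0,0,0.6,0],[0,0,0,0,0,0.3,0],[0,0,0,0,0,0,0]]'; python3 k.py
```

```text
time_s: 15.9
tcp_pos: [0.6715, 0.0466, 0.0079]
eef_rot: [-164.2, 89.9, 19.9]
contact_force: [0.3, 0.4, -1.1]
gripper_width: 0.0004
[0.6715 0.0466 0.0079]
scene 18 uv 367.4 281.6 median [0.6492 0.0291 0.0562] zmax 0.063
top 18 uv 316.3 169.6 median [0.6407 0.0336 0.0595] zmax 0.067
time_s: 16.75
tcp_pos: [0.6368, 0.0425, 0.0082]
eef_rot: [-133.6, 90.0, 50.3]
contact_force: [1.1, 4.2, 1.0]
gripper_width: 0.0008
[0.6368 0.0425 0.0082]
top 18 uv 312.7 178.7 median [0.6172 0.0418 0.0591] zmax 0.063
```

```bash
for i in 1 2 3 4 5; do python3 -m creep '[[0,0,0,0,0,0.12,0]]'| sed -n '2p;4p'; done; python3 k.py
```

```text
tcp_pos: [0.6363, 0.0422, 0.008]
contact_force: [1.9, 3.6, 0.9]
tcp_pos: [0.6351, 0.0423, 0.008]
contact_force: [1.6, 5.5, 1.9]
tcp_pos: [0.634, 0.0424, 0.008]
contact_force: [2.6, 6.8, 1.5]
tcp_pos: [0.6328, 0.0425, 0.0081]
contact_force: [1.8, 5.5, 1.5]
tcp_pos: [0.6315, 0.0424, 0.008]
contact_force: [0.6, 4.3, 0.1]
[0.6315 0.0424 0.008 ]
top 18 uv 312.8 181.4 median [0.6095 0.0419 0.059 ] zmax 0.066
```

```bash
for i in 1 2 3; do python3 -m creep '[[0,0,0,0,0,0.1,0]]'| sed -n '2p;4p'; done; python3 k.py
python3 - <<'E'
import cv2
a=cv2.imread('pics/k_top.png')[130:230,240:370]; b=cv2.imread('pics/k_wrist.png')[200:330,240:410]
cv2.imwrite('pics/kk.png',cv2.hconcat([cv2.resize(a,(390,300),interpolation=2),cv2.resize(b,(392,300),interpolation=2)]))
E
```

```text
tcp_pos: [0.6298, 0.0413, 0.0077]
contact_force: [1.6, 2.0, 0.1]
tcp_pos: [0.6295, 0.0414, 0.0079]
contact_force: [5.0, 0.8, -1.4]
tcp_pos: [0.6293, 0.0415, 0.0081]
contact_force: [6.9, 0.4, -4.0]
[0.6293 0.0415 0.0081]
top 16 uv 312.8 181.8 median [0.6089 0.0419 0.0606] zmax 0.064
```

View pics/kk.png

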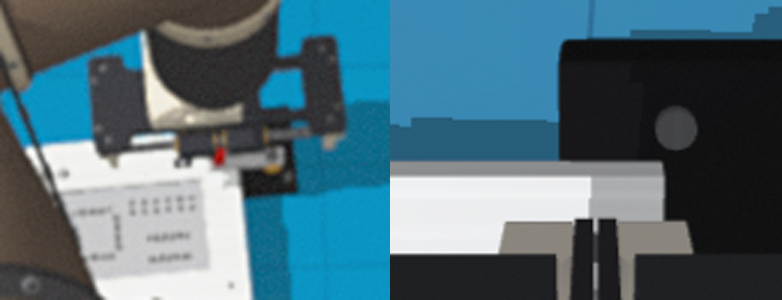

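The force jumped to 7 N with no further travel at the predicted stop position, and the bar lies along the frame direction. I back off straight away from the knob, lift and check.

```bash
python3 -m creep '[[0,0,0,0,0,-0.5,0],[0,0,0,0,0,-1.5,0],[0,0,0,0,0,0,0],[0,0,0,-4,0,0,0],[0,0,0,-4,0,0,0],[0,0,0,-4,0,0,0],[0,0,0,-4.5,0,3,0],[0,0,0,0,0,4.5,0]]'; python3 -m creep '[[0,0,0,0,0,4.5,0],[0,0,0,0,0,3,0],[0,0,0,0,0,0,0]]'
python3 - <<'E'
from m import *
s=r.get_state(); im,d=r.capture('wrist'); cv2.imwrite('pics/w8.png',im); P=pts('wrist',d); print(s['time_s'],s['tcp_pos'].round(4),s['contact_force'].round(1))
def rc(k): 
    v,u=np.nonzero(k); return np.array([u.mean(),v.mean()])
red=((im[...,2]>150)&(im[...,1]<80)&(im[...,0]<80)&(P[...,2]>.055)&(P[...,2]<.066)&(P[...,0]>.55)&(P[...,0]<.7)&(abs(P[...,1])<.1))
if red.sum(): k=ray('wrist',rc(red),.06)[0]; print('knob',k.round(4),'angle from pivot, jig deg',np.degrees(np.arctan2(k[1]+.0023,k[0]-.6154)).round(1)-3.8)
m=(im.min(2)>190)&(P[...,2]>.02)&(P[...,2]<.05)&(P[...,0]>.45); m=cv2.erode(m.astype(np.uint8),np.ones((5,5)))>0; m[290:]=0
Q=P[m]; A=np.c_[Q[:,:2]-[.56,.12],np.ones(len(Q))]
for _ in range(3): w=np.linalg.lstsq(A,Q[:,2],rcond=None)[0]; k=abs(A@w-Q[:,2])<.003; A,Q=A[k],Q[k]
print('plane',w.round(4),len(Q))
E
```

```text
time_s: 18.8
tcp_pos: [0.5785, 0.0381, 0.1745]
eef_rot: [-177.5, 89.6, 6.4]
contact_force: [-1.0, 1.1, -0.0]
gripper_width: 0.0003
time_s: 19.1
tcp_pos: [0.4962, 0.0317, 0.1698]
eef_rot: [-25.3, 89.9, 158.6]
contact_force: [0.5, 0.4, 0.0]
gripper_width: 0.0004
19.1 [0.4962 0.0317 0.1698] [0.5 0.4 0. ]
knob [0.6154 0.0424 0.06  ] angle from pivot, jig deg 86.2
plane [ 0.0012 -0.0008  0.0331] 24207
```

View pics/w8.png

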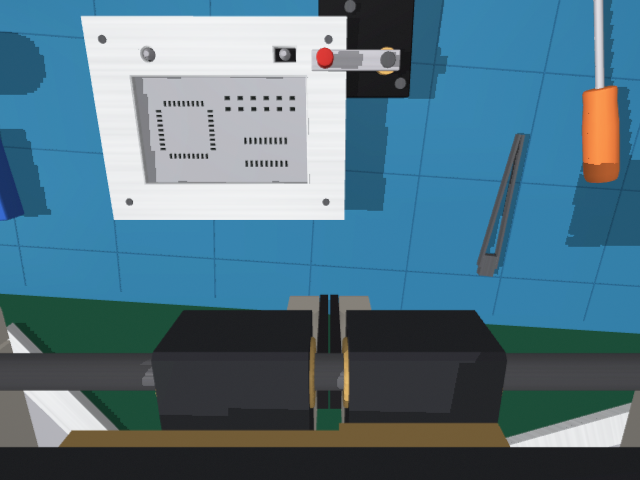

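The keeper lies across the frame, with its bar from (312,60) to (400,60). The pins show in both holes at (148,54) and (285,55). I check the bar direction against the frame more precisely.

```bash
python3 - <<'E'
from m import *
im=cv2.imread('pics/w8.png').astype(float)
# bar centre line over the lug (dark background): columns 352-372, and frame edges for direction
g=im.max(2)
def fit(e,z):
    w=ray('wrist',e,z)[:,:2]; d=np.linalg.svd(w-w.mean(0))[2][0]; return np.degrees(np.arctan2(d[1],d[0]))%180,((w-w.mean(0))@[-d[1],d[0]]).std()
top=[];bot=[]
for u in range(350,380,2):
    k=np.nonzero(g[40:85,u]>90)[0]+40; 
    if len(k)==0: continue
    a,b=k[0],k[-1]; top.append((u,a-(g[a,u]-90)/(g[a,u]-g[a-1,u]))); bot.append((u,b+(g[b,u]-90)/(g[b,u]-g[b+1,u])))
print('bar edges',fit(top,.04),fit(bot,.04))
near=[]
for u in range(125,335,4):
    c=im[200:240,u].min(1); i=np.nonzero(c>150)[0][-1]; near.append((u,200+i+(c[i]-150)/(c[i]-c[i+1])))
print('frame near edge',fit(near,.033)); print(top[0],bot[0],top[-1],bot[-1])
E
```

```text
bar edges (np.float64(94.05297491669293), np.float64(8.770610998101839e-06)) (np.float64(92.33219400180161), np.float64(0.00032440751395711057))
frame near edge (np.float64(93.93562906039753), np.float64(5.6548173492722175e-06))
(350, np.float64(49.0)) (350, np.float64(70.43820224719101)) (378, np.float64(48.94915254237288)) (378, np.float64(72.63333333333334))
```

The clean edge of the bar is at 94.05° and the frame's near edge at 93.94°, so the keeper is at 90° and on its stop. I hand in.

```bash
python3 -c "
from plant import r
print(r.close_job(), r.get_state()['time_s'])"
```

```text
the job is handed in; nothing more can be done
the job is handed in; nothing more can be done
```

The stencil is seated on both pins and the keeper lies across the frame at its stop. I handed the job in shortly after 19 s. I nudged the frame about 3.5 mm in −y and then about 9 mm in +x until it dropped, then pushed the knob round in two strokes until it met its stop at about 7 N.

**Last checks:**
- **Frame:** its top is flat at 33 mm and pins show in both holes.
- **Keeper:** the clean edge of the bar is square to the frame, 94.05° against 93.94°.
- **Robot:** it is clear of everything. The bystanders I could still see look unmoved, but I did not measure them.

**Where readings disagreed:**
- **Tool length:** the fingers end about 37 mm short of the reported TCP, so my first nudge passed above the frame without touching it. I corrected for this.
- **Keeper angle:** the knob position gave only 86°, because the pivot estimate is good to about 2 mm. The bar's other edge read 92.3°, but that fit was noisy.
- **Side force:** up to about 7 N sideways showed on the tool during the last knob stroke. It had gone by the stop.

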